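Click the spice dabba's rotary lid shut

TASK

On the pulled-out tray, the octagonal steel spice dabba has been left with the wedge-shaped window of its rotary lid standing open over one of the spices. With a fingertip against the lobed edge of the lid, flick it round on its clicks until the window sits squarely over the blank plate at the tab on the dabba's rim, so that the dabba is closed, and take the hand away. Use a light touch: grip and lift nothing, let the dabba stay where it stands, and leave the two pots, the salt shaker and the spatula alone.

Things in the scene. Friction and masses are not known exactly. Their poses are not given: they have to be found in the camera images.
- dabba: Octagonal steel spice tin, loose, about 1.6 kg, 140 mm across flats, 152 mm across corners, standing on the tray. Origin: centre of its underside; z up; x points through the middle of the flat with the tab. Flat top deck 64 mm above the origin. Under the lid are eight 45 degree sectors centred on the flats: seven with whole spices, a plain steel blank plate at the tab. A push over about 6 N slides it.
- tab (a point): Top of the flat steel thumb tab (24 mm wide) sticking out from the middle of one flat of the dabba, at deck height, 82 mm from the dabba's vertical axis (the rounded tip is at 96 mm). It marks the blank plate.
- hub (a point): Point on the vertical axis of the rotary lid at half the height of its lobes, 74 mm above the dabba's underside. The lid is a steel wheel on top of the dabba: round rim of 52 mm radius with eight lobes standing out from it. Rim and lobes reach from 66 to 82 mm above the dabba's underside (2 mm clear of the deck); a low dome in the middle rises to 88 mm.
- lobe (a point): Centre of one of the eight lobes of the lid, half-way up, 60 mm from the axis, 22.5 degrees anticlockwise (from above) of the window. Lobes are alike, 45 degrees apart, 10 mm wide, 16 mm tall, round-ended, reaching from the rim out to 65 mm radius. Between neighbours is a free gap 36 mm wide at 60 mm radius, where a fingertip can come down and push a lobe sideways.
- window (a point): Centre of the open wedge-shaped window in the lid (a missing 45 degree sector from 15 to 48 mm radius), 34 mm from the axis, midway between two lobes.
- lid (a joint): Angle of the lid on the dabba, rad, growing anticlockwise from above. At 0 or a whole turn the window is over the blank plate. No end stops, turns either way, clicks into rest every 45 degrees (0.785 rad), a lobe gap then centred on every flat. About 2 to 3 N on a lobe takes it out of a click; past half way it snaps to the next by itself and stops. It starts two to six clicks from closed.
- tray: Narrow wooden tray, fixed, pulled out of a low cupboard on the robot's left on a single runner: 224 mm wide (its x), 720 mm long (its y; +y runs into the cupboard). Floor 32 mm above the worktop; 8 mm edges on three sides rise 20 mm above the floor. Origin on the worktop below its centreline, 420 mm from its outer end.
- cupboard: Low wooden cupboard, fixed, 320 mm wide, 360 mm deep, 253 mm high. Origin on the worktop at the middle of its open mouth; +y goes into it.
- pot_near: Ceramic pinch pot, loose, 68 mm across, 36 mm high; origin at the centre of its underside. Bystander.
- pot_far: Ceramic pinch pot like the other one. Bystander.
- shaker: Glass salt shaker with steel cap, loose, 42 mm across, 77 mm high; origin at the centre of its underside. Bystander.
- spatula: Orange silicone spatula, loose, lying flat, 200 mm long, 42 mm wide, 12 mm high; origin under the middle of its length, x towards the blade. Bystander.

How it is judged:
By the outcome, as a careful person would: the job done as asked, in the order asked, and still so for the second after the job is handed in, with the robot touching nothing.
It also fails if it takes over 51 s, if anything falls off the work surface, if the arm or the gripper's body presses on something with over 40 N, if the wrist force passes 120 N, or if a joint passes its speed limit or range.

ROBOT

A 6-joint arm with a two-finger parallel gripper is mounted at the origin on the work surface. World frame = base frame: x ahead of the robot, y to its left, z up, the work surface at z = 0. Lengths are in m, angles in degrees, forces in N, time in s.
With the tool pointing down it reaches from about 0.4 to 0.825 m from the base axis. Payload 7 kg.
Tool frame: the origin (TCP) lies on the centre line of the jaws, within the pads' length; the fingertips stand 8 mm ahead of it and the grasp point (between the pads) lies 11 mm behind it; z points along the fingers, y is the line along which they close (so a half turn about z gives the same grasp; the last joint's range is limited). The gripper opens to 88 mm and grips with 3 to 60 N. Pads are 19 mm wide; open, the fingers measure 130 mm over their backs; the gripper's body (78 mm by 193 mm) begins 47 mm behind the grasp point.
Start: joints at [84.975, 20.546, 0.682, 0, -70.136, -16.507], TCP at [0.248, 0.628, 0.235] pointing down, gripper open.
Joint ranges: [-176.03, 176.03], [-82.01, 121.73], [-58.28, 71.71], [-173.87, 95.51], [-174.79, -0.11], [-173.66, 173.66]. Speed limits (degrees/s): [136.94, 136.94, 172.46, 180, 180, 180].

INTERFACE

Orientations are given as [roll, pitch, yaw] about the fixed x, y, z axes, in that order (R = Rz(yaw) Ry(pitch) Rx(roll)).
In Python, from plant import telemetry, viewer, close_job, models gives the robot as it stands.
- The arm moves only by the shell command python3 -m handwheel 'ROWS' [FORCE]. ROWS is JSON, a list of rows, each an object with "grip": the closure, from -1 (fully open) to 1 (shut); "travel": the shift along the tool's x, y, z as a fraction of full scale, a list of three; "spin": the turn about the tool's z as a fraction of full scale. A call has 1 to 8 rows; each row shifts and turns the commanded pose from where the row before left it, along the tool's axes as they then stand; what a row does not reach is not made up. Full scale, the value 1, is 0.025 m for a shift and 5 degrees for a turn. A row lasts 1/8 s, in which the tool goes at most 62.5 mm and 10.7 degrees, less where a joint would pass 70% of its speed; a pose out of reach is approached as far as the arm can. A call with a number of a shift or a turn outside -1 to 1 is refused whole. A call with a gripper value outside its range is refused whole. The fingers move at their own pace and stop on an object; FORCE is the grip in N (left out, the last holds). Time passes only in rows, so rows that do not move let the fingers close. It gives the time, the measured TCP pose, the force, the opening and the grip force at its end, in the units of the state.
- telemetry.get_state(): the state, without advancing time (a new reading comes with each control period).
- viewer.capture(name): name is "side" or "top" or "wrist"; returns the picture (384x512x3 uint8, red, green, blue); there is no depth.
- viewer.calibration(name): a dict with "fx", "fy", "cx", "cy" (pixels), "T" (4x4, takes a point from camera to world coordinates); the wrist camera has in their place "T_tool_cam" (4x4, takes a point from camera to tool coordinates, whose origin is the TCP and whose axes are the flange's). Camera axes: x right, y down, z forward; pixel columns grow to the right and rows downward; lengths in m; the calibration is good to about 2 mm. The wrist camera is an equidistant fisheye: a pixel r from the principal point sees the ray r / f radians off the axis. A picture is of the moment at which its call begins: read the wrist's pose just before it. calibration takes no time and is no camera call.
- close_job(): hands the job in; it is judged then, once.
Trained networks look in the newest picture that a camera, given by its name, has taken for a name from the list of things; names that differ only in an ending like _2 or _b are one class to them, and where a whole thing is asked for, a point or a joint stands for the part that bears it (a point fixed in the world has none). Each returns a list of dicts, best first, with "p" (0 to 1); they miss things now and then, are a little off and sometimes report something else, mostly with a low value. They report only what shows in the picture. A call takes as long as a camera call.
- models.find_in(camera, thing): "position" ([column, row] in pixels, amid what is visible of it).
The state is a dict: "time_s": time; "joints": joint angles; "qd": joint speeds; "joint_torque": joint torques, N m; "tcp_pos": TCP position; "eef_rot": TCP orientation; "contact_force": force on the tool from outside, world axes, zero at the start; "moment": the same for the moment, N m; "gripper_width": finger opening in m; "gripper_force": force on a finger pad.
Only numpy, scipy, OpenCV 4.12 (cv2) and the standard library are available. Lean on these libraries where they do the work, as an engineer would, in place of code of your own. Each camera call takes 0.05 s, during which the arm holds its last target. There are 200 camera calls.

## Working session

There is one attempt and no reset: what is moved stays moved. The work goes in short steps, Python scripts to look and compute and a shell command to move; the robot and the scene stay as the last step left them, time stands still between calls to the robot, and variables do not carry over. Pictures are saved under pics/ and viewed, at most 10 in all, crops included, and the job is handed in when it is done.

```bash
mkdir -p pics; ls; cat > h.py <<'E'
import numpy as np,cv2
from plant import telemetry,viewer,models
E
python3 - <<'E'
from h import *
s=telemetry.get_state();print(s)
ims=[]
for c in ("top","side","wrist"):
    im=viewer.capture(c);cv2.imwrite(f"pics/{c}0.png",im[:,:,::-1])
    k=viewer.calibration(c);print(c,{a:np.round(b,3).tolist() for a,b in k.items()})
    for t in ("dabba","tab","hub","window","lobe","pot_near","shaker","spatula"):
        print(t,[(np.round(d["position"]).tolist(),round(d["p"],2)) for d in models.find_in(c,t)[:3]])
E
```

```text
pics
{'time_s': 0.0, 'joints': array([ 8.49741079e+01,  2.05900854e+01,  6.34932530e-01, -2.05817383e-02,
       -7.01355622e+01, -1.65075824e+01]), 'qd': array([ 0.00226263,  0.00581603, -0.13472899,  0.01968353, -0.06006402,
       -0.02614793]), 'joint_torque': array([ 1.69017716e-03, -5.82713985e+01,  2.93038934e+01,  6.99707463e+00,
        6.87621126e-03, -1.53871306e-04]), 'tcp_pos': array([0.2475951 , 0.62744819, 0.23364526]), 'eef_rot': array([ 1.79907526e+02, -7.22771267e-03, -2.15404776e+01]), 'contact_force': array([ 0.12168892, -0.14082109,  0.03440601]), 'moment': array([ 0.01108636,  0.00090705, -0.01766093]), 'gripper_force': 0.0, 'gripper_width': 0.08768102252854802}
top {'fx': 397.655, 'fy': 397.655, 'cx': 261.494, 'cy': 186.407, 'T': [[-0.021, -0.989, 0.145, 0.417], [-1.0, 0.022, 0.008, 0.028], [-0.012, -0.145, -0.989, 1.102], [0.0, 0.0, 0.0, 1.0]]}
dabba [([256.0, 200.0], 0.77)]
tab [([253.0, 197.0], 0.76)]
hub [([256.0, 199.0], 0.69)]
window [([255.0, 194.0], 0.79), ([370.0, 176.0], 0.25)]
lobe []
pot_near [([195.0, 206.0], 0.61)]
shaker [([369.0, 177.0], 0.84)]
spatula [([364.0, 216.0], 0.69)]
side {'fx': 400.331, 'fy': 400.331, 'cx': 259.637, 'cy': 189.762, 'T': [[0.999, -0.03, 0.027, 0.536], [-0.041, -0.641, 0.767, -0.783], [-0.006, -0.767, -0.642, 0.786], [0.0, 0.0, 0.0, 1.0]]}
dabba [([249.0, 197.0], 0.62), ([246.0, 187.0], 0.19)]
tab [([250.0, 196.0], 0.63)]
hub [([248.0, 192.0], 0.56)]
window [([251.0, 185.0], 0.64)]
lobe [([247.0, 185.0], 0.73)]
pot_near [([239.0, 166.0], 0.86)]
shaker [([275.0, 290.0], 0.56)]
spatula [([224.0, 297.0], 0.8), ([275.0, 289.0], 0.59)]
wrist {'fx': 297.319, 'fy': 297.319, 'cx': 255.704, 'cy': 191.008, 'T_tool_cam': [[-0.0, -0.964, -0.268, 0.071], [1.0, -0.0, 0.001, 0.0], [-0.001, -0.268, 0.964, -0.151], [0.0, 0.0, 0.0, 1.0]]}
dabba []
tab []
hub []
window []
lobe []
pot_near [([214.0, 25.0], 0.35)]
shaker []
spatula []
```

```bash
python3 - <<'E'
import cv2,numpy as np
t,s,w=[cv2.imread(f"pics/{c}0.png") for c in("top","side","wrist")]
r=lambda i:cv2.resize(i,(400,300))
z=lambda i,x,y:cv2.resize(i[y-38:y+37,x-50:x+50],(400,300),interpolation=cv2.INTER_CUBIC)
cv2.imwrite("pics/m0.png",np.vstack([np.hstack([r(t),r(s)]),np.hstack([z(t,250,197),z(s,250,190)])]))
E
```

```text
(no output)
```

View pics/m0.png

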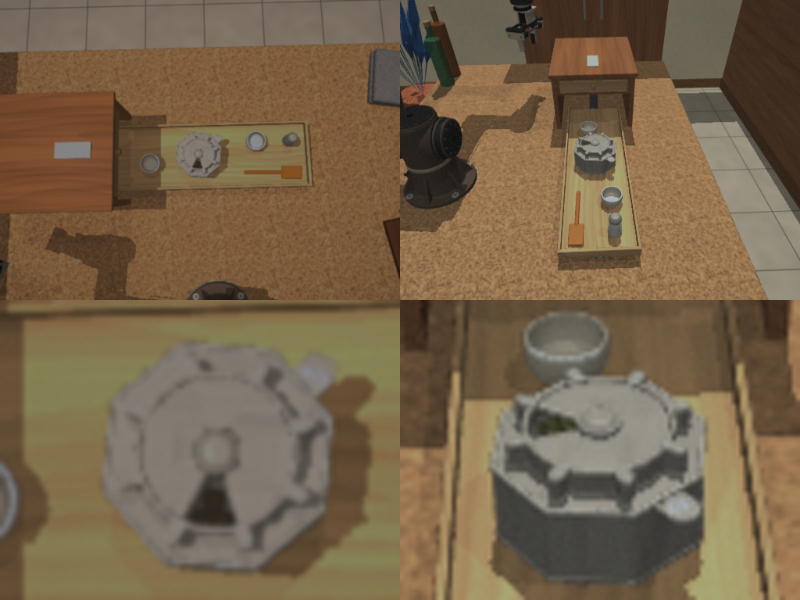

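View pics/wrist0.png

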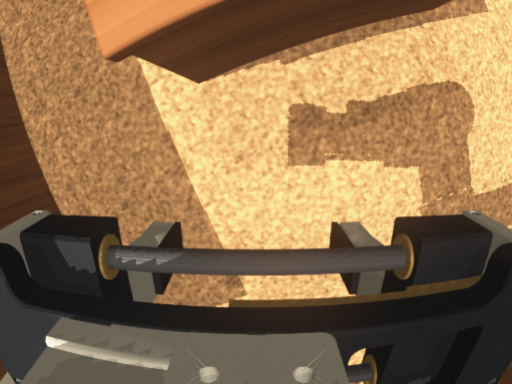

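```bash
cat >> h.py <<'E'
def ray(c,p):
    k=viewer.calibration(c);T=np.array(k["T"])
    d=T[:3,:3]@[(p[0]-k["cx"])/k["fx"],(p[1]-k["cy"])/k["fy"],1];return T[:3,3],d/np.linalg.norm(d)
def tri(a,b):
    (o,d),(q,e)=ray("top",a),ray("side",b)
    s=np.linalg.lstsq(np.c_[d,-e],q-o,rcond=None)[0]
    A,B=o+s[0]*d,q+s[1]*e;return (A+B)/2,np.linalg.norm(A-B)
def atz(c,p,z):
    o,d=ray(c,p);return o+d*(z-o[2])/d[2]
E
python3 - <<'E'
from h import *
np.set_printoptions(precision=4,suppress=True)
print("dome",tri((254,196.5),(250,180.8)))
print("tab",tri((279.5,176.5),(270.7,204)))
print("window",tri((253,209),(239,181)))
print("dome@.12",atz("top",(254,196.5),.12),atz("side",(250,180.8),.12))
t=atz("top",(279.5,176.5),.096);print("tab",t,atz("side",(270.7,204),.096))
print("cup top edge",atz("top",(115*1.28,95*1.28),.253),atz("top",(113*1.28,210*1.28),.253))
E
```

```text
dome (array([0.5383, 0.0553, 0.1164]), np.float64(0.0044104815771431145))
tab (array([ 0.591 , -0.0108,  0.0902]), np.float64(0.0025330955030615425))
window (array([0.508 , 0.0585, 0.1142]), np.float64(0.005899469363789636))
dome@.12 [0.5356 0.055  0.12  ] [0.5404 0.0514 0.12  ]
tab [ 0.5887 -0.0107  0.096 ] [ 0.5918 -0.0169  0.096 ]
cup top edge [0.6921 0.2851 0.253 ] [0.3717 0.2839 0.253 ]
```

```bash
python3 -m handwheel '[{"grip":1,"travel":[0,0,-1],"spin":1},{"grip":1,"travel":[0,0,-1],"spin":1},{"grip":1,"travel":[0,0,-1],"spin":1},{"grip":1,"travel":[0,0,-1],"spin":1},{"grip":1,"travel":[0,0,-1],"spin":1},{"grip":1,"travel":[0,0,0],"spin":1},{"grip":1,"travel":[0,0,0],"spin":1},{"grip":1,"travel":[0,0,0],"spin":1}]' 20; python3 -m handwheel '[{"grip":1,"travel":[0,0,0],"spin":1},{"grip":1,"travel":[0,0,0],"spin":1},{"grip":1,"travel":[0,0,0],"spin":1},{"grip":1,"travel":[0,0,0],"spin":1},{"grip":1,"travel":[0,0,0],"spin":1},{"grip":1,"travel":[0,0,0],"spin":1},{"grip":1,"travel":[0,0,0],"spin":1}]'; python3 -c "
from h import *
print(telemetry.get_state()['joints'])"
```

```text
time_s: 2.35
tcp_pos: [0.2477, 0.6279, 0.3596]
eef_rot: [180.0, 0.0, -61.7]
contact_force: [0.6, -0.2, -0.2]
gripper_width: 0.0131
gripper_force: 0.0
time_s: 3.22
tcp_pos: [0.2477, 0.6278, 0.3596]
eef_rot: [180.0, -0.0, -96.7]
contact_force: [0.7, -0.0, -0.0]
gripper_width: 0.0006
gripper_force: 0.0
[ 8.49749682e+01  1.79470493e+01  1.28095386e+01 -7.07751611e-04
 -8.48629453e+01 -9.16714150e+01]
```

```bash
R='x'; python3 -m handwheel '[{"grip":1,"travel":[0.97,-0.51,0],"spin":0},{"grip":1,"travel":[0.97,-0.51,0],"spin":0},{"grip":1,"travel":[0.97,-0.51,0],"spin":0},{"grip":1,"travel":[0.97,-0.51,0],"spin":0},{"grip":1,"travel":[0.97,-0.51,0],"spin":0},{"grip":1,"travel":[0.97,-0.51,0],"spin":0},{"grip":1,"travel":[0.97,-0.51,0],"spin":0},{"grip":1,"travel":[0.97,-0.51,0],"spin":0}]'; python3 -m handwheel '[{"grip":1,"travel":[0.97,-0.51,0],"spin":0},{"grip":1,"travel":[0.97,-0.51,0],"spin":0},{"grip":1,"travel":[0.97,-0.51,0],"spin":0},{"grip":1,"travel":[0.97,-0.51,0],"spin":0},{"grip":1,"travel":[0.97,-0.51,0],"spin":0},{"grip":1,"travel":[0.97,-0.51,0],"spin":0},{"grip":1,"travel":[0.97,-0.51,0],"spin":0},{"grip":1,"travel":[0.97,-0.51,0],"spin":0}]'; python3 -m handwheel '[{"grip":1,"travel":[0.97,-0.51,0],"spin":0},{"grip":1,"travel":[0.97,-0.51,0],"spin":0},{"grip":1,"travel":[0.97,-0.51,0.5],"spin":0},{"grip":1,"travel":[0.97,-0.51,0.5],"spin":0},{"grip":1,"travel":[0.97,-0.51,0.5],"spin":0},{"grip":1,"travel":[0.97,-0.51,0.5],"spin":0}]'
python3 - <<'E'
from h import *
s=telemetry.get_state();print(s["tcp_pos"],s["eef_rot"])
im=viewer.capture("wrist");cv2.imwrite("pics/w1.png",im[:,:,::-1])
for t in("dabba","hub","tab","window","lobe"):print(t,models.find_in("wrist",t)[:3])
E
```

```text
time_s: 4.22
tcp_pos: [0.3276, 0.4219, 0.3596]
eef_rot: [-180.0, 0.0, -96.5]
contact_force: [-0.4, 0.5, 0.3]
gripper_width: 0.0007
gripper_force: 0.0
time_s: 5.22
tcp_pos: [0.4065, 0.2174, 0.3596]
eef_rot: [-180.0, 0.0, -96.5]
contact_force: [-0.6, 0.4, 0.5]
gripper_width: 0.0005
gripper_force: 0.0
time_s: 5.98
tcp_pos: [0.4657, 0.0642, 0.3093]
eef_rot: [-180.0, 0.0, -96.5]
contact_force: [0.3, 0.1, -0.1]
gripper_width: 0.0002
gripper_force: 0.0
[0.4657163  0.06417108 0.30926144] [-1.79983900e+02  1.04162850e-02 -9.65390716e+01]
dabba [{'position': [201.3, 160.5], 'p': 0.83}]
hub [{'position': [198.9, 162.9], 'p': 0.97}]
tab [{'position': [199.7, 160.5], 'p': 0.9}]
window [{'position': [196.1, 168.1], 'p': 0.58}]
lobe [{'position': [193.2, 165.5], 'p': 0.59}]
```

View pics/w1.png

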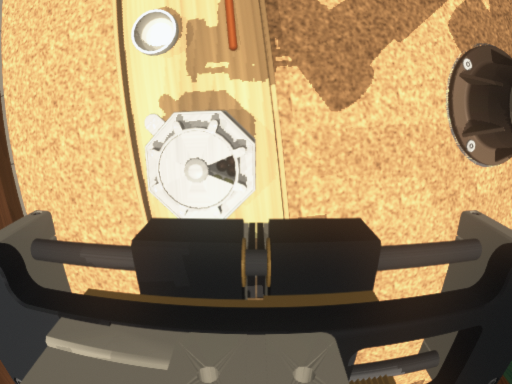

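```bash
cat >> h.py <<'E'
from scipy.spatial.transform import Rotation as Ro
def wz(p,z,tcp,rot):
    k=viewer.calibration("wrist");u=np.array([p[0]-k["cx"],p[1]-k["cy"]])/k["fx"];r=np.linalg.norm(u)
    d=np.r_[np.sin(r)*u/r,np.cos(r)];T=np.array(k["T_tool_cam"]);R=Ro.from_euler("xyz",rot,degrees=True).as_matrix()
    o=R@T[:3,3]+tcp;d=R@T[:3,:3]@d;return o+d*(z-o[2])/d[2]
E
python3 - <<'E'
from h import *
np.set_printoptions(precision=4,suppress=True)
t=np.array([.4657,.0642,.3093]);r=[180,0,-96.54]
im=cv2.imread("pics/w1.png")[95:235,125:275]
cv2.imwrite("pics/w1z.png",cv2.resize(im,(640,597),interpolation=cv2.INTER_CUBIC))
h=wz((196,170),.12,t,r);b=wz((152.5,124),.096,t,r);w=wz((222,170),.114,t,r)
print(h,b,w)
for q in(b,w):
    v=(q-h)[:2];print(np.hypot(*v),np.degrees(np.arctan2(v[1],v[0])))
E
```

```text
[0.5338 0.0526 0.12  ] [ 0.587  -0.0095  0.096 ] [0.5038 0.0575 0.114 ]
0.08174868720398426 -49.373132862882876
0.0304311151978289 170.73356796634036
```

View pics/w1z.png

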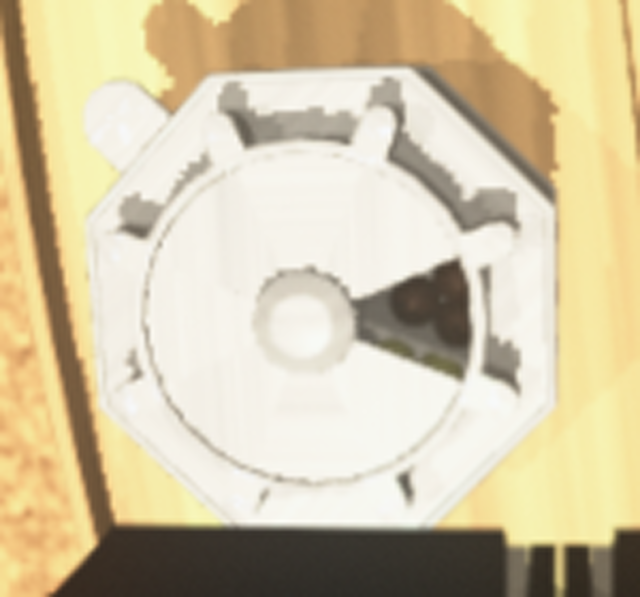

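```bash
python3 - <<'E'
from h import *
np.set_printoptions(precision=4,suppress=True)
t=np.array([.4657,.0642,.3093]);r=[180,0,-96.54]
P=lambda x,y,z:wz((125+x*150/640,95+y*140/597),z,t,r)
C=np.array([P(x,y,.096) for x,y in[(210,72),(430,68),(555,200),(555,405),(430,527),(237,527),(105,402),(90,212)]])
print(P(308,312,.114),C.mean(0))
v=(C-C.mean(0))[:,:2];print(np.hypot(*v.T),np.degrees(np.arctan2(v[:,1],v[:,0]))%45)
# lobes tips at .114
h=P(308,312,.114)
for p in[(222,132),(380,128),(497,238),(497,395)]:
    v=(P(*p,.114)-h)[:2];print(np.hypot(*v),np.degrees(np.arctan2(v[1],v[0])))
E
```

```text
[0.5334 0.0516 0.114 ] [0.5333 0.0532 0.096 ]
[0.0766 0.0768 0.0757 0.0756 0.0759 0.0764 0.0765 0.0768] [17.3933 12.4337 17.2929 14.6703 17.3455 14.9479 16.0993 15.5813]
0.05626408126300045 -72.58185984023515
0.05564687487554397 -119.59428457668238
0.05733278976257116 -165.67399635631753
0.05837326345685471 148.92290217909152
```

```bash
python3 -m handwheel '[{"grip":1,"travel":[0.11,0.34,0.8],"spin":0},{"grip":1,"travel":[0,0,0.8],"spin":0},{"grip":1,"travel":[0,0,0.8],"spin":0},{"grip":1,"travel":[0,0,0.8],"spin":0},{"grip":1,"travel":[0,0,0.8],"spin":0},{"grip":1,"travel":[0,0,0.8],"spin":0},{"grip":1,"travel":[0,0,0.8],"spin":0},{"grip":1,"travel":[0,0,0.8],"spin":0}]'
python3 - <<'E'
from h import *
i=[viewer.capture(c)[:,:,::-1] for c in("wrist","side","top")]
z=lambda i,x,y:cv2.resize(i[y-38:y+37,x-50:x+50],(400,300),interpolation=cv2.INTER_CUBIC)
cv2.imwrite("pics/m2.png",np.vstack([np.hstack([cv2.resize(i[0],(400,300)),z(i[1],240,180)]),np.hstack([z(i[2],250,197),z(i[2],250,240)])]))
E
```

```text
time_s: 7.28
tcp_pos: [0.4572, 0.065, 0.1495]
eef_rot: [-179.9, 0.0, -96.5]
contact_force: [0.1, 0.3, -0.2]
gripper_width: 0.0005
gripper_force: 0.0
```

View pics/m2.png

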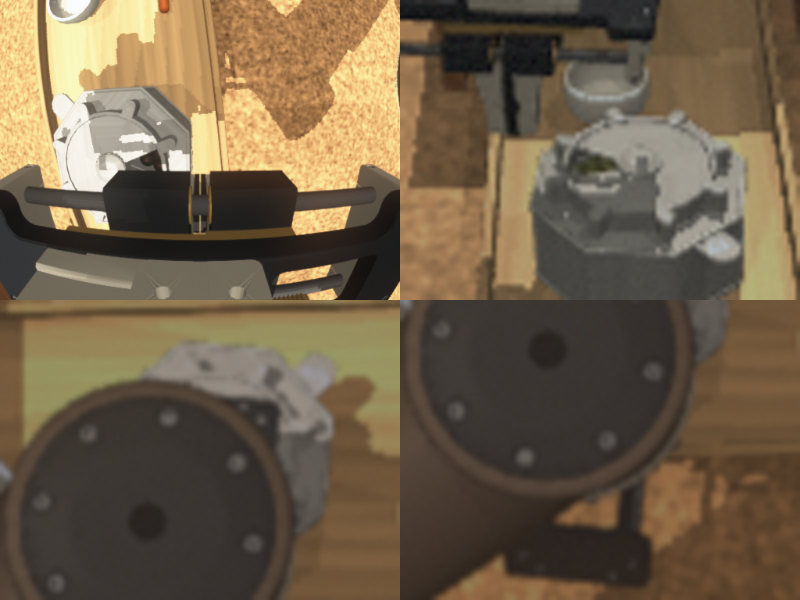

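```bash
python3 -m handwheel '[{"grip":1,"travel":[0.1,0,0.3],"spin":0},{"grip":1,"travel":[0,0,0.3],"spin":0},{"grip":1,"travel":[0,0,0.3],"spin":0},{"grip":1,"travel":[0,0,0.3],"spin":0},{"grip":1,"travel":[0,0,0.3],"spin":0},{"grip":1,"travel":[0,0,0],"spin":0}]'
```

```text
time_s: 8.18
tcp_pos: [0.4563, 0.0614, 0.1114]
eef_rot: [179.9, -0.0, -96.5]
contact_force: [-0.0, 0.2, 0.5]
gripper_width: 0.0003
gripper_force: 0.0
```

```bash
python3 -m handwheel '[{"grip":1,"travel":[0.137,-0.003,0],"spin":-0.5},{"grip":1,"travel":[0.137,-0.003,0],"spin":-0.5},{"grip":1,"travel":[0.137,-0.003,0],"spin":-0.5},{"grip":1,"travel":[0.137,-0.003,0],"spin":-0.5},{"grip":1,"travel":[0.137,-0.003,0],"spin":-0.5},{"grip":1,"travel":[0.137,-0.003,0],"spin":-0.5},{"grip":1,"travel":[0.137,-0.003,0],"spin":-0.5},{"grip":1,"travel":[0.137,-0.003,0],"spin":-0.5}]'
```

```text
time_s: 9.18
tcp_pos: [0.4586, 0.0344, 0.1123]
eef_rot: [-180.0, 0.0, -76.4]
contact_force: [0.1, -0.2, 0.3]
gripper_width: 0.0005
gripper_force: 0.0
```

```bash
python3 - <<'E'
from h import *
i=[viewer.capture(c)[:,:,::-1] for c in("wrist","side")]
z=lambda i,x,y:cv2.resize(i[y-38:y+37,x-50:x+50],(400,300),interpolation=cv2.INTER_CUBIC)
cv2.imwrite("pics/m3.png",np.hstack([z(i[1],245,185),cv2.resize(i[0][100:250,50:250],(400,300))]))
E
```

```text
(no output)
```

View pics/m3.png

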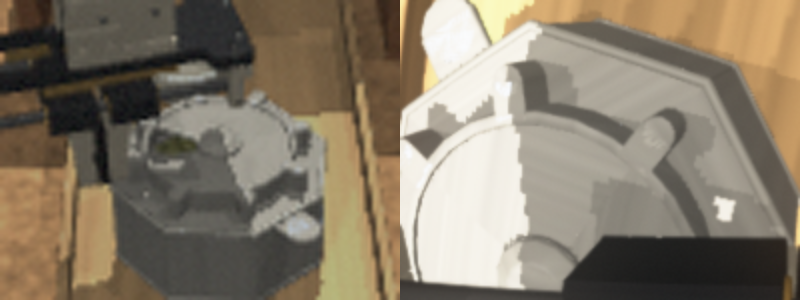

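```bash
python3 - <<'E'
from h import *
k=viewer.calibration("side");T=np.linalg.inv(np.array(k["T"]))
def pr(p,x0,y0):
    q=T[:3,:3]@p+T[:3,3];return np.round([(k["fx"]*q[0]/q[2]+k["cx"]-x0)*4,(k["fy"]*q[1]/q[2]+k["cy"]-y0)*4])
for tcp,yaw,x0,y0 in(((.4572,.065,.1495),-96.5,190,142),((.4586,.0344,.1123),-76.4,195,147)):
    y=np.array([np.sin(np.radians(yaw)),-np.cos(np.radians(yaw)),0])
    for d in(-.021,0,.021):print(d,pr(np.array(tcp)+y*d-[0,0,.008],x0,y0))
h=np.array([.5345,.053,0]);print("hub dome",pr(h+[0,0,.12],195,147),pr(h+[0,0,.114]+[-.052,0,0],195,147),pr(h+[0,0,.096]+[-.076,0,0],195,147))
E
```

```text
-0.021 [145. 122.]
0 [113. 121.]
0.021 [ 82. 120.]
-0.021 [129. 168.]
0 [ 98. 173.]
0.021 [ 66. 179.]
hub dome [211. 134.] [134. 143.] [ 99. 165.]
```

```bash
python3 - <<'E'
from h import *
i=viewer.capture("side")[:,:,::-1][160:220,200:280]
i=cv2.resize(i,(800,600),interpolation=cv2.INTER_CUBIC);cv2.imwrite("pics/m4.png",cv2.convertScaleAbs(i,alpha=1.6,beta=10))
E
```

```text
(no output)
```

View pics/m4.png

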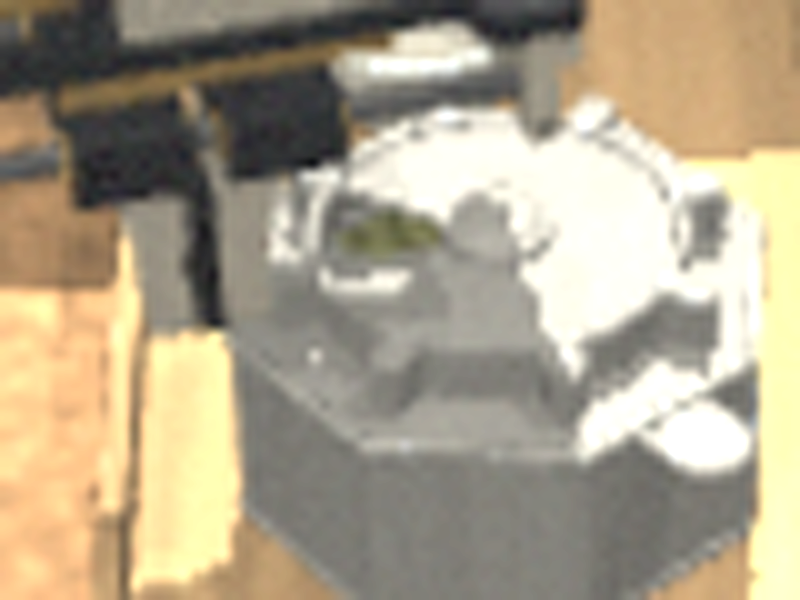

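```bash
python3 -m handwheel '[{"grip":1,"travel":[0.137,-0.003,0],"spin":-0.5},{"grip":1,"travel":[0.137,-0.003,0],"spin":-0.5},{"grip":1,"travel":[0.137,-0.003,0],"spin":-0.5},{"grip":1,"travel":[0.137,-0.003,0],"spin":-0.5}]'; python3 -m handwheel '[{"grip":1,"travel":[0.137,-0.003,0],"spin":-0.5},{"grip":1,"travel":[0.137,-0.003,0],"spin":-0.5},{"grip":1,"travel":[0.137,-0.003,0],"spin":-0.5},{"grip":1,"travel":[0.137,-0.003,0],"spin":-0.5},{"grip":1,"travel":[0.137,-0.003,0],"spin":-0.5},{"grip":1,"travel":[0.137,-0.003,0],"spin":-0.5}]'
python3 - <<'E'
from h import *
i=[viewer.capture(c)[:,:,::-1] for c in("wrist","side")]
i=np.hstack([cv2.resize(i[1][160:220,200:280],(400,300),interpolation=cv2.INTER_CUBIC),cv2.resize(i[0],(400,300))]);cv2.imwrite("pics/m5.png",cv2.convertScaleAbs(i,alpha=1.4))
E
```

```text
time_s: 9.82
tcp_pos: [0.4628, 0.0215, 0.1122]
eef_rot: [-180.0, -0.0, -66.5]
contact_force: [-0.0, -0.1, -1.0]
gripper_width: 0.0006
gripper_force: 0.0
time_s: 10.58
tcp_pos: [0.4734, 0.004, 0.1122]
eef_rot: [-180.0, -0.0, -51.5]
contact_force: [0.2, -0.3, -0.8]
gripper_width: 0.0008
gripper_force: 0.0
```

View pics/m5.png

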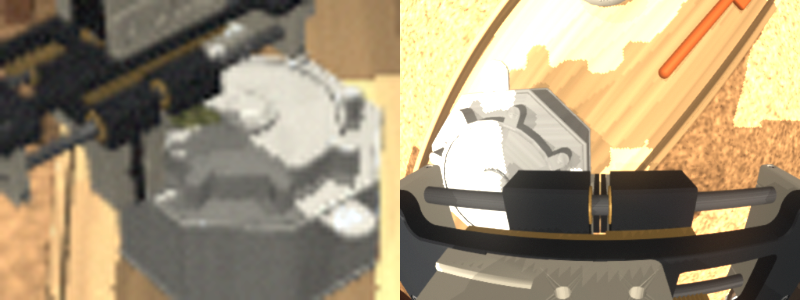

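```bash
cat >> h.py <<'E'
def rect(cam,im,z=.112,hub=(.5345,.053),N=400,half=.1,tcp=None,rot=None):
    g=np.linspace(half,-half,N);X,Y=np.meshgrid(-g,g)  # right=+x, up=+y
    P=np.stack([X+hub[0],Y+hub[1],np.full_like(X,z)],-1).reshape(-1,3)
    k=viewer.calibration(cam)
    if cam=="wrist":
        W=np.eye(4);W[:3,:3]=Ro.from_euler("xyz",rot,degrees=True).as_matrix();W[:3,3]=tcp;T=W@np.array(k["T_tool_cam"])
    else:T=np.array(k["T"])
    q=(P-T[:3,3])@T[:3,:3];n=np.hypot(q[:,0],q[:,1])
    s=np.arctan2(n,q[:,2])/n if cam=="wrist" else 1/q[:,2]
    m=lambda a,f,c:(f*a*s+c).reshape(N,N).astype(np.float32)
    return cv2.remap(im,m(q[:,0],k["fx"],k["cx"]),m(q[:,1],k["fy"],k["cy"]),cv2.INTER_CUBIC)
E
python3 - <<'E'
from h import *
s=telemetry.get_state();tcp,rot=s["tcp_pos"],s["eef_rot"];print(s["joints"],tcp)
a=viewer.capture("wrist");b=viewer.capture("side")
A=rect("wrist",a,tcp=tcp,rot=rot);B=rect("side",b)
C=rect("side",cv2.imread("pics/side0.png")[:,:,::-1].copy())
for I in(A,B,C):
    for ang in range(-180,180,45):pass
    cv2.circle(I,(200,200),120,(255,0,0),1)
cv2.imwrite("pics/m6.png",cv2.convertScaleAbs(np.hstack([cv2.resize(x,(266,266)) for x in (A,B,C)])[:,:,::-1],alpha=1.4))
E
```

```text
[ 2.43736570e+01  8.55098845e+00 -3.36706136e+01  5.08594148e-03
 -4.77669878e+01  1.40592842e+01] [0.47344049 0.00390591 0.11214506]
```

View pics/m6.png

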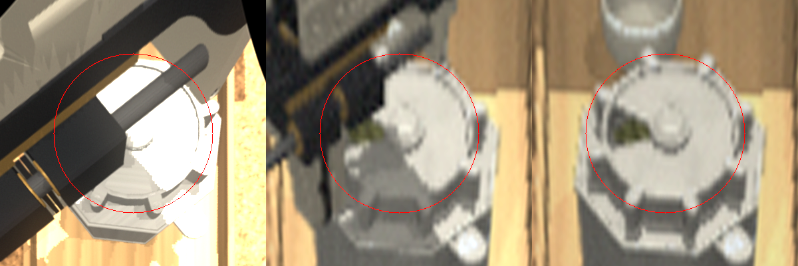

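```bash
python3 - <<'E'
from h import *
viewer.capture("side");s=telemetry.get_state()
for t in("window","hub","tab","lobe"):
    r=models.find_in("side",t)[:2];print(t,r)
b=viewer.capture("side");o=cv2.imread("pics/side0.png")[:,:,::-1].copy()
B,C=rect("side",b),rect("side",o)
for r in(.022,.03,.04):
  for n,I in(("now",B),("ini",C)):
    out=[]
    for a in range(135,250,8):
        p=I[int(round(200-r*2000*np.sin(np.radians(a)))),int(round(200+r*2000*np.cos(np.radians(a))))].astype(int);out.append((a,int(p[0]+p[1]+p[2]),int((p[0]+p[1])/2-p[2])))
    print(r,n,out)
# registration of dabba front/tab region
g=lambda i:cv2.cvtColor(i[195:225,225:285],cv2.COLOR_RGB2GRAY).astype(np.float32)
for sl in((slice(195,225),slice(245,285)),(slice(196,208),slice(262,282))):
    f=lambda i:cv2.cvtColor(np.ascontiguousarray(i[sl]),cv2.COLOR_RGB2GRAY).astype(np.float32)
    print(cv2.phaseCorrelate(f(o),f(b)))
E
```

```text
window [{'position': [253.5, 188.7], 'p': 0.8}]
hub [{'position': [270.3, 254.1], 'p': 0.7}, {'position': [250.4, 186.7], 'p': 0.69}]
tab [{'position': [254.6, 198.6], 'p': 0.81}]
lobe [{'position': [252.8, 186.4], 'p': 0.95}]
0.022 now [(135, 364, 8), (143, 438, 12), (151, 323, 11), (159, 192, 18), (167, 172, 21), (175, 154, 20), (183, 146, 20), (191, 168, 19), (199, 226, 11), (207, 245, 7), (215, 242, 7), (223, 255, 6), (231, 254, 5), (239, 249, 6), (247, 247, 6)]
0.022 ini [(135, 454, 11), (143, 439, 11), (151, 318, 10), (159, 202, 15), (167, 160, 21), (175, 139, 20), (183, 125, 19), (191, 151, 18), (199, 320, 13), (207, 428, 11), (215, 431, 11), (223, 436, 12), (231, 435, 12), (239, 430, 11), (247, 429, 12)]
0.03 now [(135, 58, 0), (143, 60, -1), (151, 61, -1), (159, 71, 0), (167, 141, 15), (175, 163, 21), (183, 163, 24), (191, 220, 21), (199, 362, 16), (207, 290, 8), (215, 252, 6), (223, 249, 6), (231, 255, 6), (239, 254, 7), (247, 266, 7)]
0.03 ini [(135, 431, 11), (143, 448, 9), (151, 322, 6), (159, 199, 9), (167, 170, 17), (175, 160, 21), (183, 150, 22), (191, 208, 18), (199, 363, 13), (207, 435, 13), (215, 440, 13), (223, 432, 10), (231, 429, 12), (239, 434, 10), (247, 435, 10)]
0.04 now [(135, 73, -1), (143, 59, 1), (151, 75, 1), (159, 86, 8), (167, 86, 2), (175, 159, 6), (183, 222, 10), (191, 210, 6), (199, 372, 9), (207, 387, 9), (215, 253, 6), (223, 290, 7), (231, 253, 6), (239, 279, 7), (247, 292, 8)]
0.04 ini [(135, 427, 11), (143, 450, 12), (151, 309, 7), (159, 160, 3), (167, 170, 4), (175, 178, 6), (183, 216, 6), (191, 233, 5), (199, 359, 8), (207, 443, 11), (215, 442, 12), (223, 444, 12), (231, 439, 12), (239, 427, 11), (247, 443, 13)]
((0.06602941722186273, -0.16819935108275708), 0.8043304340044657)
((0.004586193261941318, -0.07150794795055582), 0.9947129428386688)
```

```bash
python3 -m handwheel '[{"grip":1,"travel":[0,-0.08,0],"spin":0},{"grip":1,"travel":[0,-0.08,0],"spin":0},{"grip":1,"travel":[0,-0.08,0],"spin":0},{"grip":1,"travel":[0,-0.08,0],"spin":0},{"grip":1,"travel":[0,0,0],"spin":0}]'; python3 -m handwheel '[{"grip":1,"travel":[0.123,-0.003,0],"spin":-0.5},{"grip":1,"travel":[0.123,-0.003,0],"spin":-0.5},{"grip":1,"travel":[0.123,-0.003,0],"spin":-0.5},{"grip":1,"travel":[0.123,-0.003,0],"spin":-0.5}]';  python3 -m handwheel '[{"grip":1,"travel":[0.123,-0.003,0],"spin":-0.5},{"grip":1,"travel":[0.123,-0.003,0],"spin":-0.5}]'
```

```text
time_s: 11.7
tcp_pos: [0.4796, 0.009, 0.112]
eef_rot: [-180.0, -0.0, -51.5]
contact_force: [0.5, -0.4, -0.2]
gripper_width: 0.0008
gripper_force: 0.0
time_s: 12.2
tcp_pos: [0.4876, -0.0001, 0.1119]
eef_rot: [180.0, 0.0, -41.5]
contact_force: [-1.8, 1.7, 0.7]
gripper_width: 0.0003
gripper_force: 1.1
time_s: 12.45
tcp_pos: [0.4923, -0.0039, 0.1119]
eef_rot: [180.0, 0.0, -36.5]
contact_force: [-1.2, 1.6, 1.0]
gripper_width: 0.0007
gripper_force: 1.0
```

```bash
python3 -m handwheel '[{"grip":1,"travel":[0.123,-0.003,0],"spin":-0.5},{"grip":1,"travel":[0.123,-0.003,0],"spin":-0.5},{"grip":1,"travel":[0.123,-0.003,0],"spin":-0.5},{"grip":1,"travel":[0.123,-0.003,0],"spin":-0.5}]'; python3 -m handwheel '[{"grip":1,"travel":[0.123,-0.003,0],"spin":-0.5},{"grip":1,"travel":[0.123,-0.003,0],"spin":-0.5},{"grip":1,"travel":[0.123,-0.003,0],"spin":-0.5},{"grip":1,"travel":[0.123,-0.003,0],"spin":-0.5},{"grip":1,"travel":[0.123,-0.003,0],"spin":-0.5},{"grip":1,"travel":[0.123,-0.003,0],"spin":-0.5},{"grip":1,"travel":[0.123,-0.003,0],"spin":-0.5},{"grip":1,"travel":[0.123,-0.003,0],"spin":-0.5}]'
cat > chk.py <<'E'
from h import *
s=telemetry.get_state();p=s["tcp_pos"]-[.5345,.053,0];print("r,phi",np.hypot(p[0],p[1]),np.degrees(np.arctan2(p[1],p[0])))
b=viewer.capture("side");B=rect("side",b)
for r in(.024,.034,.042):
    print(r,[(a,int(np.sum(B[int(round(200-r*2000*np.sin(np.radians(a)))),int(round(200+r*2000*np.cos(np.radians(a))))].astype(int)))) for a in range(-180,180,15)])
o=cv2.imread("pics/side0.png")[:,:,::-1]
f=lambda i:cv2.cvtColor(np.ascontiguousarray(i[196:208,262:282]),cv2.COLOR_RGB2GRAY).astype(np.float32)
print(cv2.phaseCorrelate(f(o),f(b)))
E
python3 chk.py
```

```text
time_s: 12.95
tcp_pos: [0.5027, -0.0106, 0.1119]
eef_rot: [180.0, 0.1, -26.5]
contact_force: [-1.1, -0.2, 0.2]
gripper_width: 0.0005
gripper_force: 0.6
time_s: 13.95
tcp_pos: [0.5268, -0.0173, 0.112]
eef_rot: [180.0, 0.0, -6.5]
contact_force: [-0.4, 0.1, 0.9]
gripper_width: 0.001
gripper_force: 0.0
r,phi 0.07068385791092953 -96.27513232169822
0.024 [(-180, 82), (-165, 81), (-150, 73), (-135, 88), (-120, 86), (-105, 95), (-90, 95), (-75, 90), (-60, 81), (-45, 196), (-30, 155), (-15, 98), (0, 87), (15, 96), (30, 90), (45, 82), (60, 90), (75, 72), (90, 78), (105, 105), (120, 122), (135, 88), (150, 70), (165, 87)]
0.034 [(-180, 199), (-165, 161), (-150, 90), (-135, 94), (-120, 85), (-105, 93), (-90, 91), (-75, 88), (-60, 92), (-45, 123), (-30, 80), (-15, 249), (0, 308), (15, 95), (30, 82), (45, 131), (60, 67), (75, 85), (90, 82), (105, 68), (120, 71), (135, 84), (150, 151), (165, 157)]
0.042 [(-180, 95), (-165, 88), (-150, 98), (-135, 92), (-120, 90), (-105, 99), (-90, 88), (-75, 100), (-60, 82), (-45, 123), (-30, 274), (-15, 463), (0, 479), (15, 478), (30, 216), (45, 155), (60, 67), (75, 174), (90, 122), (105, 140), (120, 79), (135, 77), (150, 67), (165, 98)]
((0.2884616182083768, -0.011574144136114128), 1.0327377746502557)
```

```bash
python3 -m handwheel '[{"grip":1,"travel":[0.123,-0.003,0],"spin":-0.5},{"grip":1,"travel":[0.123,-0.003,0],"spin":-0.5},{"grip":1,"travel":[0.123,-0.003,0],"spin":-0.5},{"grip":1,"travel":[0.123,-0.003,0],"spin":-0.5},{"grip":1,"travel":[0.123,-0.003,0],"spin":-0.5},{"grip":1,"travel":[0.123,-0.003,0],"spin":-0.5}]'; python3 -m handwheel '[{"grip":1,"travel":[0.123,-0.003,0],"spin":-0.5},{"grip":1,"travel":[0.123,-0.003,0],"spin":-0.5},{"grip":1,"travel":[0.123,-0.003,0],"spin":-0.5},{"grip":1,"travel":[0.123,-0.003,0],"spin":-0.5},{"grip":1,"travel":[0.123,-0.003,0],"spin":-0.5},{"grip":1,"travel":[0.123,-0.003,0],"spin":-0.5}]';python3 -m handwheel '[{"grip":1,"travel":[0.123,-0.003,0],"spin":-0.5},{"grip":1,"travel":[0.123,-0.003,0],"spin":-0.5},{"grip":1,"travel":[0.123,-0.003,0],"spin":-0.5},{"grip":1,"travel":[0.123,-0.003,0],"spin":-0.5},{"grip":1,"travel":[0.123,-0.003,0],"spin":-0.5},{"grip":1,"travel":[0.123,-0.003,0],"spin":-0.5}]'
python3 chk.py|head -1
```

```text
time_s: 14.75
tcp_pos: [0.5443, -0.0173, 0.1118]
eef_rot: [180.0, 0.1, 8.5]
contact_force: [-2.0, -1.2, 2.2]
gripper_width: 0.0004
gripper_force: 1.2
time_s: 15.5
tcp_pos: [0.5625, -0.012, 0.1119]
eef_rot: [180.0, 0.0, 23.5]
contact_force: [-0.6, -1.0, 0.9]
gripper_width: 0.0005
gripper_force: 0.4
time_s: 16.25
tcp_pos: [0.5785, -0.0022, 0.112]
eef_rot: [-180.0, 0.0, 38.5]
contact_force: [0.0, -0.1, 0.2]
gripper_width: 0.0006
gripper_force: 0.0
r,phi 0.07056025890472828 -51.411307377960966
```

```bash
python3 -m handwheel '[{"grip":1,"travel":[0.123,-0.003,0],"spin":-0.5},{"grip":1,"travel":[0.123,-0.003,0],"spin":-0.5},{"grip":1,"travel":[0.123,-0.003,0],"spin":-0.5},{"grip":1,"travel":[0.123,-0.003,0],"spin":-0.5},{"grip":1,"travel":[0.123,-0.003,0],"spin":-0.5},{"grip":1,"travel":[0.123,-0.003,0],"spin":-0.5}]'; python3 -m handwheel '[{"grip":1,"travel":[0.123,-0.003,0],"spin":-0.5},{"grip":1,"travel":[0.123,-0.003,0],"spin":-0.5},{"grip":1,"travel":[0.123,-0.003,0],"spin":-0.5},{"grip":1,"travel":[0.123,-0.003,0],"spin":-0.5},{"grip":1,"travel":[0.123,-0.003,0],"spin":-0.5},{"grip":1,"travel":[0.123,-0.003,0],"spin":-0.5}]';python3 -m handwheel '[{"grip":1,"travel":[0.123,-0.003,0],"spin":-0.5},{"grip":1,"travel":[0.123,-0.003,0],"spin":-0.5},{"grip":1,"travel":[0.123,-0.003,0],"spin":-0.5},{"grip":1,"travel":[0.123,-0.003,0],"spin":-0.5},{"grip":1,"travel":[0.123,-0.003,0],"spin":-0.5},{"grip":1,"travel":[0.123,-0.003,0],"spin":-0.5}]'
python3 chk.py|head -1
```

```text
time_s: 17.05
tcp_pos: [0.591, 0.0105, 0.112]
eef_rot: [-180.0, 0.1, 53.5]
contact_force: [0.1, -3.1, -0.4]
gripper_width: 0.0004
gripper_force: 1.2
time_s: 17.8
tcp_pos: [0.6002, 0.027, 0.112]
eef_rot: [-180.0, 0.0, 68.5]
contact_force: [0.6, 0.5, 0.2]
gripper_width: 0.0007
gripper_force: 0.3
time_s: 18.55
tcp_pos: [0.6051, 0.0451, 0.1123]
eef_rot: [179.9, 0.0, 83.5]
contact_force: [1.6, -2.4, -0.4]
gripper_width: 0.0006
gripper_force: 1.1
r,phi 0.07109177357475495 -6.403557441280959
```

```bash
python3 -m handwheel '[{"grip":1,"travel":[-0.1,0,0],"spin":0},{"grip":1,"travel":[-0.08,0.06,0],"spin":0},{"grip":1,"travel":[0,0,0],"spin":0}]'; python3 -m handwheel '[{"grip":1,"travel":[0,0,-0.4],"spin":0},{"grip":1,"travel":[0,0,-0.4],"spin":0},{"grip":1,"travel":[0,0,-0.8],"spin":0},{"grip":1,"travel":[0,0,-1],"spin":0},{"grip":1,"travel":[0,0,-1],"spin":0},{"grip":1,"travel":[0,0,-1],"spin":0},{"grip":1,"travel":[0,0,-1],"spin":0},{"grip":1,"travel":[0,0,-1],"spin":0}]'
```

```text
time_s: 18.98
tcp_pos: [0.6053, 0.0401, 0.1119]
eef_rot: [-180.0, -0.0, 83.4]
contact_force: [-0.1, 0.4, -0.2]
gripper_width: 0.0004
gripper_force: 0.4
time_s: 19.98
tcp_pos: [0.6054, 0.0402, 0.2789]
eef_rot: [180.0, -0.0, 83.5]
contact_force: [0.6, 0.6, -0.1]
gripper_width: 0.0003
gripper_force: 0.0
```

```bash
python3 -m handwheel '[{"grip":1,"travel":[-1,0,-0.3],"spin":0},{"grip":1,"travel":[-1,0,-0.3],"spin":0},{"grip":1,"travel":[-1,0,-0.3],"spin":0},{"grip":1,"travel":[-1,0,-0.3],"spin":0},{"grip":1,"travel":[-1,0,0],"spin":0},{"grip":1,"travel":[-1,0,0],"spin":0},{"grip":1,"travel":[-1,0,0],"spin":0},{"grip":1,"travel":[-1,0,0],"spin":0}]'
python3 - <<'E'
from h import *
s=telemetry.get_state()
I=[viewer.capture(c) for c in("wrist","top","side")]
for c,i in zip("wts",I):cv2.imwrite(f"pics/e{c}.png",i[:,:,::-1])
R=[rect("wrist",I[0],tcp=s["tcp_pos"],rot=s["eef_rot"]),rect("top",I[1]),rect("side",I[2]),rect("top",cv2.imread("pics/top0.png")[:,:,::-1].copy())]
R=[cv2.resize(r,(300,300)) for r in R]
cv2.imwrite("pics/m7.png",cv2.convertScaleAbs(np.vstack([np.hstack(R[:2]),np.hstack(R[2:])])[:,:,::-1],alpha=1.2))
for c in("top","side"):
    o=cv2.imread(f"pics/{c}0.png");b=cv2.imread(f"pics/e{c[0]}.png")
    f=lambda i:cv2.cvtColor(i,cv2.COLOR_BGR2GRAY)
    y,x=(179,237) if c=="top" else (196,262)
    t=f(o)[168:186,271:291] if c=="top" else f(o)[196:210,262:282]
    y0,x0=(168,271) if c=="top" else (196,262)
    m=cv2.matchTemplate(f(b)[y0-8:y0+30,x0-8:x0+30],t,cv2.TM_CCOEFF_NORMED);l=cv2.minMaxLoc(m);print(c,l[1],np.array(l[3])-8)
E
```

```text
time_s: 20.98
tcp_pos: [0.5824, -0.1592, 0.308]
eef_rot: [180.0, 0.0, 83.5]
contact_force: [0.0, 0.2, -0.0]
gripper_width: 0.0001
gripper_force: 0.0
top 0.3928409814834595 [-7 -3]
side 0.9980789422988892 [0 0]
```

View pics/m7.png

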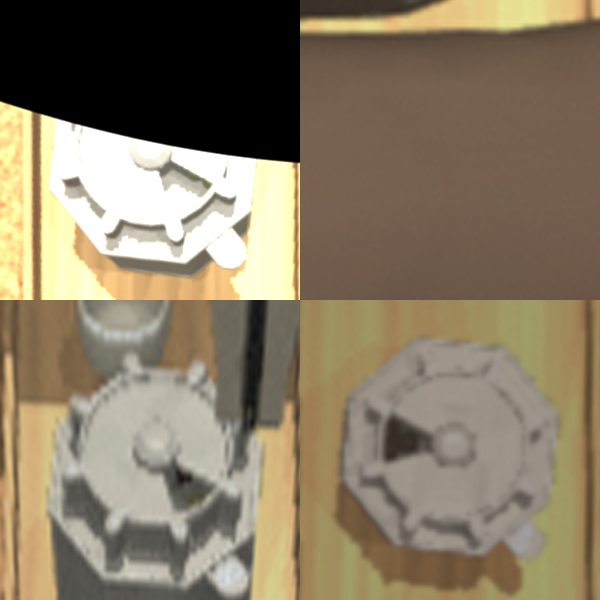

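```bash
python3 - <<'E'
import cv2,numpy as np
o,b=[cv2.imread(f"pics/{n}.png",0) for n in("side0","es")]
for y,x,h,w in((187,228,16,34),(186,222,24,16),(176,222,14,14),(280,262,25,25),(285,205,25,40),(165,240,8,20)):
    m=cv2.matchTemplate(b[y-5:y+h+5,x-5:x+w+5],o[y:y+h,x:x+w],cv2.TM_CCOEFF_NORMED);l=cv2.minMaxLoc(m);print((y,x),round(l[1],3),np.array(l[3])-5,round(float(m[5,5]),3))
E
```

```text
(187, 228) 0.786 [0 0] 0.786
(186, 222) 0.993 [0 0] 0.993
(176, 222) 0.559 [0 0] 0.559
(280, 262) 0.648 [0 0] 0.648
(285, 205) 0.811 [0 5] 0.651
(165, 240) 0.984 [0 0] 0.984
```

```bash
python3 -c "
from plant import close_job
print(close_job())"
```

```text
the job is handed in; nothing more can be done
None
```

The job is handed in: the final pictures show the lid turned three clicks anticlockwise with its window over the blank plate at the tab, the dabba within about 1 mm of where it stood, and the hand clear. The first pass missed the lobes, and I did not recheck the pots, shaker and spatula in clear view at the end, though the hand went near none of them.

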